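# Slide a loaded parts tray across the gap into its sprung dock

## Task

Slide the loaded parts tray off the loading stand, across the gap and into the dock beside it, without letting its heavy nose sag into the gap; the tall board at its tail is the grip. Press it home gently against the sprung buffer, far enough for the roller catch to drop behind the strike on the tray's nose but not to the end of the buffer's travel, then let go. Slide it rather than lift or force it, keep the box in the tray and leave everything else where it is.

Things in the scene. Friction and masses are not known exactly. Their poses are not given: they have to be found in the camera images.
- tray: open wooden parts tray, 160 x 120, walls 38 high, 0.4 kg, nose-heavy with a carton in front: it balances 55 to 70 behind the nose, less than the gap. Origin: middle of its underside; x towards its nose (the way it travels), z up. Level underside, turned up 4 at the nose. Low bolts lie in the rear compartment: nothing above 38 within 75 in front of the tail board
- tray_grip (a point): middle of the upright grip at the tray's tail: beech board, 12 thick along the tray's x, 70 wide, from 38 to 78 above the tray's underside; this point is 56 above the underside and 74 behind the tray's middle. Both faces are free for fingers. Axes as the tray's
- tray_mid (a point): middle of the tray, 20 above its underside; axes as the tray's
- tray_nose (a point): middle of the tray's front edge, level with its underside, 80 in front of the tray's middle. Above it the steel strike sticks out 34 further, its end face 16 to 26 above the underside; near its end a ridge 35 high, sloped 45 degrees in front, upright behind
- box_mid (a point): centre of the carton of screws in the tray's front compartment, 52 x 82 x 40, 0.3 to 0.5 kg
- stand: loading stand fixed to the table: plywood top 185 x 134, 50 high. Origin: on the table under the middle of its edge towards the gap; x points across the gap to the dock, so the top is at x = -185 to 0, z = 50
- dock: dock fixed to the table: bed 280 x 150, 50 high. Origin: on the table under the middle of its rounded entry edge, x the way the tray travels (gap of 84 to 96 before it). Guides 126 apart from x = 40 on, flaring to 138 at the entry. A steel carriage with buffer and catch is clamped somewhere along a slot at the back, not measured: tray's middle at x = 82 to 117 when caught; feel for it
- buffer (a joint): how far the rubber-faced buffer on the carriage is pressed in, m: 0 free, 0.013 its hard stop; past 0.010 is too far, 0.007 is ample. Spring: 4 N at first touch, 1.5 N more per mm. The strike meets it 5 mm before the catch is fully down, so a caught tray rests with it about 5 mm in (11.5 N). Plain sliding takes 3 to 7 N, less if the gripper carries some of the tray's weight
- catch (a joint): how far the sprung roller catch above the strike is lifted, m: 0 down (at rest, and again when the tray is caught), up to 0.0085 as the ridge of the strike passes under its roller. Lifting it adds 4 to 7 N to the push from 20 to 10 mm before it is down again, just before the strike meets the buffer; it snaps down in the last 2 mm
- gap_driver: screwdriver lying on the table in the gap, 212 long, 26 thick; to be left alone
- pencil: flat pencil, 184 long, on the table; to be left alone

How it is judged:
By the outcome, as a careful person would: the job done as asked, in the order asked, and still so for the second after the job is handed in, with the robot touching nothing.
It also fails if it takes over 64 s, if anything falls off the work surface, if the arm or the gripper's body presses on something with over 40 N, if the wrist force passes 120 N, or if a joint passes its speed limit or range.

## Robot

A 6-joint arm with a two-finger parallel gripper is mounted at the origin on the work surface; the furniture and walls round the work are solid. World frame = base frame: x ahead of the robot, y to its left, z up, the work surface at z = 0. Lengths are in m, angles in rad, forces in N, time in s.
With the tool pointing down it reaches from about 0.375 to 0.9 m from the base axis. Payload 3.1 kg.
Tool frame: the origin (TCP) lies where the fingers leave the gripper's body, on its centre line; the fingertips stand 73 mm ahead of it and the grasp point (between the pads) lies 54 mm ahead of it; z points along the fingers, y is the line along which they close (so a half turn about z gives the same grasp; the last joint's range is limited). The gripper opens to 85 mm and grips with 20 to 120 N. Pads are 22 mm wide; open, the fingers measure 114 mm over their backs; the gripper's body (76 mm by 85 mm) begins 54 mm behind the grasp point. The pads swing forward as they close: fully open they stand 13 mm farther back than shut.
Start: joints at [1.101, 0.527, 1.433, -0, 1.181, -0.178], TCP at [0.179, 0.599, 0.304] pointing down, gripper open.
Joint ranges: [-3.08, 3.08], [-0.75, 2.2], [0.22, 2.44], [-1.43, 4.57], [0, 2.65], [-2.85, 2.85]. Speed limits (rad/s): [2.79, 2.79, 3.14, 3.14, 3.14, 3.14].

## Interface

Orientations are given as a unit quaternion [x, y, z, w].
In Python, from station import manip gives the robot as it stands.
- The arm moves only by the shell command python3 -m crank 'ROWS' [FORCE]. ROWS is JSON, a list of rows, each an object with "dp": the shift along the tool's x, y, z normalised to -1 to 1, where 1 is 50 cm, a list of three; "delta_rot": the turn, a rotation vector about the tool's x, y, z normalised to -1 to 1, where 1 is 2 pi rad, a list of three; "fingers": the opening, from -1 (shut) to 1 (fully open). A call has 1 to 12 rows; each row shifts and turns the commanded pose from where the row before left it, along the tool's axes as they then stand; what a row does not reach is not made up. A row lasts 1/12 s, in which the tool goes at most 41.7 mm and 7.16 degrees, less where a joint would pass 70% of its speed; a pose out of reach is approached as far as the arm can. A call with a number of a shift or a turn outside -1 to 1 is refused whole. A call with a gripper value outside its range is refused whole. The fingers move at their own pace and stop on an object; FORCE is the grip in N (left out, the last holds). Time passes only in rows, so rows that do not move let the fingers close. It gives the time, the measured TCP pose, the force, the opening and the grip force at its end, in the units of the state.
- manip.sense(): the state, without advancing time (a new reading comes with each control period).
- manip.snapshot(name): name is "scene" or "top" or "wrist"; returns (picture, depth): 420x560x3 uint8, red, green, blue; 420x560 float32, m along the optical axis (not along the pixel's ray), 0 where there is no reading.
- manip.camera_model(name): a dict with "fx", "fy", "cx", "cy" (pixels), "k1" (the pictures are not rectified: a ray, as slopes to the right and down, at radius r is drawn at 1 + k1 r^2 times it, then the intrinsics apply), "origin" and "attitude" of the camera in the world. Camera axes: x right, y up, looking along -z (the intrinsics and any distortion apply to the point x, -y, -z); pixel columns grow to the right and rows downward; lengths in m; the calibration is good to about 2 mm. A picture is of the moment at which its call begins: read the wrist's pose just before it. camera_model takes no time and is no camera call; for the wrist camera it gives the pose at the moment of the call.
- manip.sign_off(): hands the job in; it is judged then, once.
The state is a dict: "t": time; "q": joint angles; "qd": joint speeds; "tau": joint torques, N m; "tcp_pos": TCP position; "tool_rot": TCP orientation; "force": force on the tool from outside, world axes, zero at the start; "ft_torque": the same for the moment, N m; "finger_gap": opening from 0.0 (shut) to 1.0 (fully open); "gripper_force": force on a finger pad.
Only numpy, scipy, OpenCV 4.12 (cv2) and the standard library are available. Lean on these libraries where they do the work, as an engineer would, in place of code of your own. Each camera call takes 0.05 s, during which the arm holds its last target. There are 200 camera calls.

## Working session

There is one attempt and no reset: what is moved stays moved. The work goes in short steps, Python scripts to look and compute and a shell command to move; the robot and the scene stay as the last step left them, time stands still between calls to the robot, and variables do not carry over. Pictures are saved under pics/ and viewed, at most 10 in all, crops included, and the job is handed in when it is done.

```bash
ls; mkdir -p pics; cat > h.py <<'E'
import numpy as np, cv2
from station import manip
from scipy.spatial.transform import Rotation as R
def att(a):
    a=np.array(a,float)
    return a if a.shape==(3,3) else R.from_quat(a).as_matrix()
def deproj(c,u,v,d):
    x=(np.asarray(u,float)-c['cx'])/c['fx'];y=(np.asarray(v,float)-c['cy'])/c['fy']
    xx,yy=x,y
    for _ in range(20):
        s=1+c['k1']*(xx**2+yy**2);xx,yy=x/s,y/s
    p=np.stack([xx*d,-yy*d,-np.asarray(d,float)],-1)
    return p@att(c['attitude']).T+np.array(c['origin'])
def save(n,img):
    cv2.imwrite('pics/'+n,img[...,::-1])
E
python3 - <<'E'
from h import *
print(manip.sense())
for n in('top','scene'):
    c=manip.camera_model(n);i,d=manip.snapshot(n);save(n+'.png',i);np.savez(n+'.npz',i=i,d=d);print(n,c)
E
```

```text
pics
{'t': 0.0, 'q': array([ 1.10151591e+00,  5.28462918e-01,  1.43391477e+00, -4.84241726e-06,
        1.18142846e+00, -1.78517526e-01]), 'qd': array([-8.70339047e-06, -4.45687272e-04, -7.55487561e-04,  1.10571152e-04,
        1.57508594e-04, -2.05919662e-03]), 'tau': array([ 7.66469766e-04, -4.42358816e+01, -1.78026563e+01, -1.56487649e-04,
        8.10240948e-03, -1.23237271e-06]), 'tcp_pos': array([0.17889684, 0.59825148, 0.3029315 ]), 'tool_rot': array([ 1.44868862e-01,  9.89450245e-01, -1.04990883e-03, -3.50115912e-04]), 'force': array([ 0.81149397, -1.35080734, -0.47645228]), 'ft_torque': array([-0.00102104,  0.0346745 ,  0.02300333]), 'gripper_force': 0.0, 'finger_gap': 1.0006763274903638}
top {'fx': 400.97527561476124, 'fy': 400.97527561476124, 'cx': 277.79888549963977, 'cy': 209.55430534980238, 'k1': -0.11742955890087914, 'origin': array([0.28686075, 0.01255666, 1.04361793]), 'attitude': array([-0.0724344 ,  0.08274613,  0.75046467, -0.6516971 ])}
scene {'fx': 534.8746659989671, 'fy': 534.8746659989671, 'cx': 278.32032275663414, 'cy': 202.1900717323981, 'k1': -0.13936967350443244, 'origin': array([ 0.02796368, -0.48814378,  0.81620606]), 'attitude': array([ 0.3360068 , -0.13496925, -0.34099487,  0.86752823])}
```

View pics/top.png

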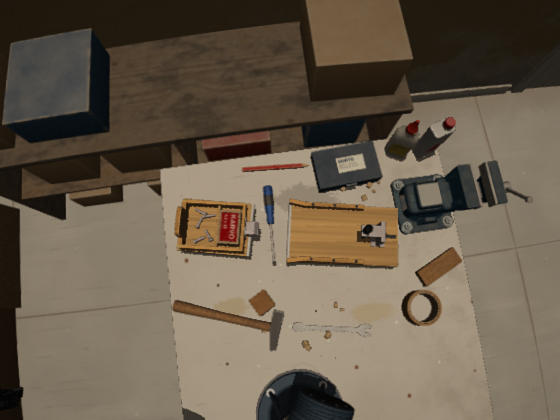

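View pics/scene.png

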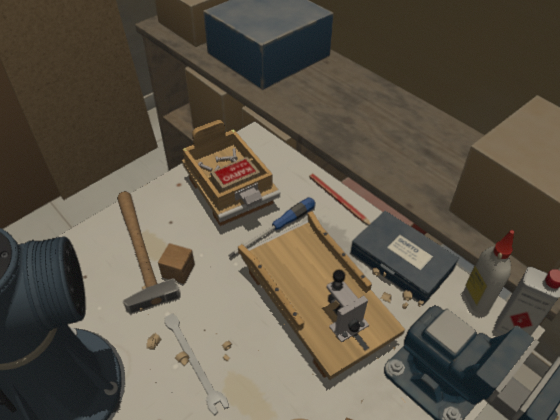

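The top view shows the tray at about (215,228) with its grip board at the left near (181,228), and the strike at (252,229). The gap holds the screwdriver at (268,225). The dock bed runs from x = 288 to 398, with the carriage at (374,233). Travel is to the right in this view.

```bash
python3 - <<'E'
from h import *
f=np.load('top.npz');i,d=f['i'],f['d'];c=manip.camera_model('top')
v,u=np.mgrid[0:420,0:560]
P=deproj(c,u,v,d);np.save('P.npy',P)
for (a,b) in [(181,228),(235,228),(252,229),(320,215),(300,250),(374,233),(345,207),(268,225),(215,245),(180,255),(230,320),(300,180),(190,190)]: print(a,b,P[b,a].round(3))
def rect(name,m):
    m=cv2.morphologyEx(m.astype(np.uint8),cv2.MORPH_OPEN,np.ones((2,2)))
    n,l,s,_=cv2.connectedComponentsWithStats(m);k=1+np.argmax(s[1:,4]);q=P[l==k]
    (cx,cy),(w,h),a=cv2.minAreaRect(q[:,:2].astype(np.float32)*1000);print(name,len(q),np.round([cx,cy,w,h,a],1),'z',np.median(q[:,2]).round(4))
    print(cv2.boxPoints(((cx,cy),(w,h),a)).round(0).tolist())
z=P[...,2];V=(d>0)
L=(u<262)&(u>165)&(v>185)&(v<270);D=(u>275)&(u<402)&(v>190)&(v<275)
rect('stand+tray',V&L&(z>.035)&(z<.15))
rect('tray',V&L&(z>.07)&(z<.15))
rect('board',V&L&(z>.115)&(z<.15))
rect('dock',V&D&(z>.035)&(z<.15))
rect('bed',V&D&(z>.042)&(z<.056))
rect('carriage',V&D&(z>.085))
E
python3 -c "
import cv2;a=cv2.imread('pics/top.png')[175:285,160:420];cv2.imwrite('pics/topc.png',cv2.resize(a,None,fx=3,fy=3,interpolation=2))"
```

```text
181 228 [0.483 0.219 0.106]
235 228 [0.467 0.092 0.096]
252 229 [0.461 0.052 0.082]
320 215 [ 0.478 -0.122  0.049]
300 250 [ 0.398 -0.058  0.05 ]
374 233 [ 0.405 -0.233  0.114]
345 207 [ 0.485 -0.184  0.073]
268 225 [ 0.481  0.012 -0.001]
215 245 [0.435 0.146 0.081]
180 255 [0.433 0.252 0.001]
230 320 [0.252 0.138 0.025]
300 180 [ 0.591 -0.09   0.003]
190 190 [ 0.606  0.209 -0.001]
stand+tray 4079 [455.8  94.8 321.8 194.1  57.1] z 0.0732
[[287.0, 13.0], [450.0, -93.0], [625.0, 177.0], [462.0, 283.0]]
tray 2168 [449.1  94.1 316.8 177.4  55.9] z 0.0891
[[287.0, 13.0], [434.0, -87.0], [611.0, 176.0], [464.0, 275.0]]
board 185 [495.6 220.6  39.3  65.8  47.1] z 0.1256
[[458.0, 229.0], [506.0, 184.0], [533.0, 213.0], [485.0, 257.0]]
dock 6688 [ 379.2 -163.3  313.5  243.9   79.8] z 0.0506
[[231.0, -296.0], [471.0, -339.0], [527.0, -31.0], [287.0, 13.0]]
bed 5374 [ 379.3 -162.6  319.1  234.8   81.5] z 0.0502
[[240.0, -303.0], [472.0, -338.0], [519.0, -22.0], [287.0, 13.0]]
carriage 367 [ 368.3 -133.    60.2  328.1   18.8] z 0.116
[[287.0, 13.0], [393.0, -298.0], [450.0, -279.0], [344.0, 32.0]]
```

View pics/topc.png

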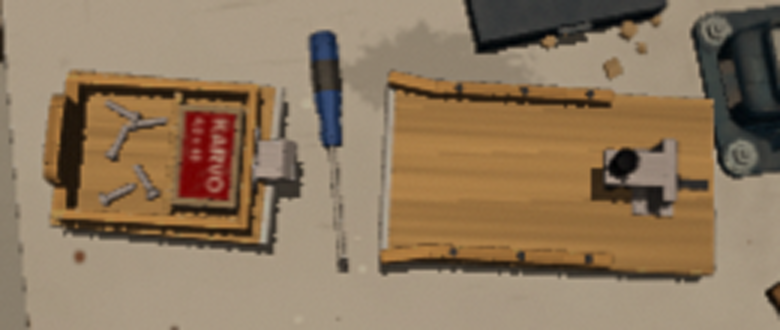

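```bash
python3 - <<'E'
from h import *
f=np.load('top.npz');d=f['d'];P=np.load('P.npy');v,u=np.mgrid[0:420,0:560];z=P[...,2];V=d>.5
print('small d',((d>0)&(d<.5)).sum())
def rect(name,m):
    q=P[m];(cx,cy),(w,h),a=cv2.minAreaRect(q[:,:2].astype(np.float32)*1000)
    print(name,len(q),np.round([cx,cy,w,h,a],1),'z',np.median(q[:,2]).round(4),cv2.boxPoints(((cx,cy),(w,h),a)).round(0).tolist())
L=(u<262)&(u>165)&(v>185)&(v<270);D=(u>275)&(u<402)&(v>190)&(v<275)
for n,m in [('tray',L&(z>.084)&(z<.093)),('strike',L&(u>245)&(z>.07)&(z<.095)),('stand',L&(z>.045)&(z<.056)),('board',L&(z>.118)),('bed',D&(z>.045)&(z<.055)),('carriage',D&(z>.09)),('guides',D&(z>.062)&(z<.08)&(u<365))]: 
    m=m&V
    rect(name=n,m=m)
w=V&D&(z>.045)&(z<.055)
for k in range(290,400,15):
    col=w[:,k].nonzero()[0]; print(k,P[col.min(),k].round(3),P[col.max(),k].round(3))
E
```

```text
small d 0
tray 734 [481.9 136.1 185.9 121.1  78.7] z 0.0879 [[404.0, 57.0], [523.0, 33.0], [559.0, 215.0], [441.0, 239.0]]
strike 168 [486.3  49.5  29.9  75.2  83.1] z 0.0777 [[447.0, 39.0], [522.0, 30.0], [525.0, 60.0], [451.0, 69.0]]
stand 978 [486.2 145.  184.8 135.5  76.8] z 0.0533 [[399.0, 70.0], [531.0, 40.0], [573.0, 219.0], [441.0, 250.0]]
board 176 [499.  221.   12.9  69.9  78.3] z 0.1268 [[463.0, 222.0], [532.0, 208.0], [535.0, 220.0], [466.0, 234.0]]
bed 5392 [ 435.8 -178.4  296.2  185.2   81.4] z 0.0501 [[322.0, -311.0], [505.0, -339.0], [550.0, -46.0], [366.0, -18.0]]
carriage 366 [ 408.9 -230.3   56.7   50.4   82.2] z 0.1162 [[380.0, -255.0], [430.0, -262.0], [438.0, -206.0], [388.0, -199.0]]
guides 737 [ 431.8 -126.4  190.1  158.4   79.3] z 0.07 [[336.0, -205.0], [492.0, -234.0], [527.0, -48.0], [372.0, -18.0]]
290 [ 0.517 -0.05   0.052] [ 0.384 -0.031  0.051]
305 [ 0.503 -0.087  0.054] [ 0.381 -0.068  0.051]
320 [ 0.496 -0.125  0.05 ] [ 0.361 -0.102  0.051]
335 [ 0.489 -0.163  0.048] [ 0.353 -0.139  0.05 ]
350 [ 0.482 -0.199  0.055] [ 0.345 -0.176  0.049]
365 [ 0.485 -0.24   0.051] [ 0.338 -0.213  0.048]
380 [ 0.477 -0.278  0.049] [ 0.332 -0.251  0.046]
395 [ 0.469 -0.315  0.053] [ 0.326 -0.288  0.048]
```

```bash
python3 -m crank '[{"dp":[-0.052,-0.056,-0.006],"delta_rot":[0,0,0],"fingers":1},{"dp":[-0.052,-0.056,-0.006],"delta_rot":[0,0,0],"fingers":1},{"dp":[-0.052,-0.056,-0.006],"delta_rot":[0,0,0],"fingers":1},{"dp":[-0.052,-0.056,-0.006],"delta_rot":[0,0,0],"fingers":1},{"dp":[-0.052,-0.056,-0.006],"delta_rot":[0,0,0],"fingers":1},{"dp":[-0.052,-0.056,-0.006],"delta_rot":[0,0,0],"fingers":1},{"dp":[-0.052,-0.056,-0.006],"delta_rot":[0,0,0],"fingers":1},{"dp":[-0.052,-0.056,-0.006],"delta_rot":[0,0,0],"fingers":1},{"dp":[-0.052,-0.056,-0.006],"delta_rot":[0,0,0],"fingers":1},{"dp":[-0.052,-0.056,-0.006],"delta_rot":[0,0,0],"fingers":1},{"dp":[-0.052,-0.056,-0.006],"delta_rot":[0,0,0],"fingers":1},{"dp":[-0.052,-0.056,-0.006],"delta_rot":[0,0,0],"fingers":1}]' 60
python3 - <<'E'
from h import *
s=manip.sense();c=manip.camera_model('wrist');T=R.from_quat(s['tool_rot']).as_matrix()
print(T.round(3),T.T@(np.array(c['origin'])-s['tcp_pos']),(T.T@att(c['attitude'])).round(3),c['fx'],c['k1'])
E
```

```text
t: 1.1
tcp_pos: [0.3819, 0.1856, 0.3399]
tool_rot: [0.145, 0.989, -0.0, -0.0]
force: [1.3, 0.3, -0.9]
finger_gap: 0.998
gripper_force: 0.0
[[-0.958  0.287 -0.   ]
 [ 0.287  0.958 -0.   ]
 [ 0.    -0.    -1.   ]] [ 0.08308278  0.00107695 -0.06981759] [[ 0.     0.947  0.321]
 [ 1.    -0.    -0.   ]
 [-0.     0.321 -0.947]] 300.48704988953034 -0.062110187663616374
```

```bash
python3 -m crank '[{"dp":[-0.05,-0.06,0.0],"delta_rot":[0,0,0],"fingers":1},{"dp":[-0.05,-0.06,0.0],"delta_rot":[0,0,0],"fingers":1},{"dp":[-0.05,-0.06,0.0],"delta_rot":[0,0,-0.0144],"fingers":1},{"dp":[0,0,0],"delta_rot":[0,0,0],"fingers":1},{"dp":[0,0,0],"delta_rot":[0,0,0],"fingers":1},{"dp":[0,0,0],"delta_rot":[0,0,0],"fingers":1}]'
python3 - <<'E'
from h import *
import pickle
c=manip.camera_model('wrist');i,d=manip.snapshot('wrist');save('w1.png',i);pickle.dump((c,i,d),open('w1.pkl','wb'))
save('w1b.png',cv2.resize(i,(800,600),interpolation=cv2.INTER_CUBIC))
s=manip.sense();T=R.from_quat(s['tool_rot']).as_matrix();print(s['tcp_pos'],np.degrees(np.arctan2(T[1,1],T[0,1])))
E
```

```text
t: 1.6
tcp_pos: [0.4272, 0.0797, 0.3395]
tool_rot: [0.101, 0.995, 0.0, -0.001]
force: [0.6, -0.3, -0.6]
finger_gap: 1.001
gripper_force: 0.0
[0.42687284 0.08038438 0.33953357] 78.5242088249972
```

View pics/w1b.png

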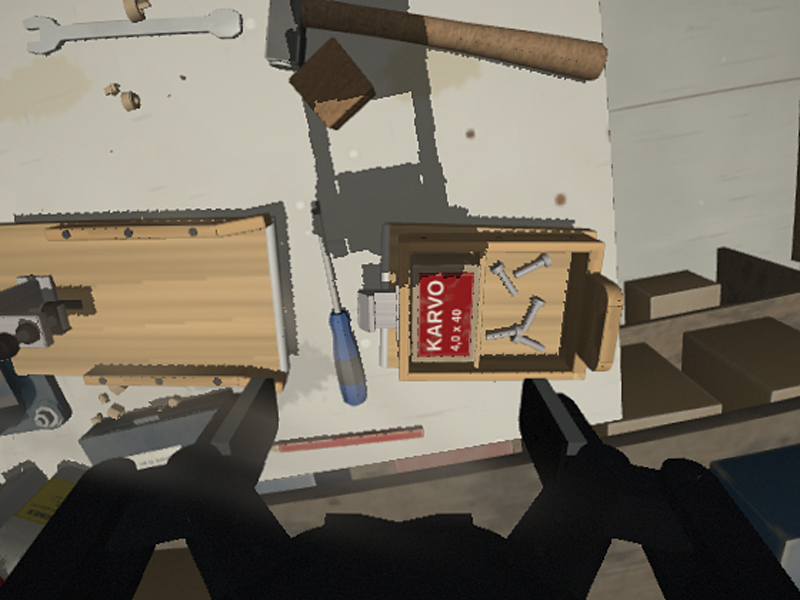

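The wrist view shows the tray with its strike end at (360,310) and its grip board at (604,322). The dock entry edge is at x ≈ 278, and the carriage is at (30,310). The screwdriver stays in the gap, below the deck plane. Next I'll fit the edges.

```bash
cat > fit.py <<'E'
from h import *
import pickle
def load(f):
    c,i,d=pickle.load(open(f,'rb'));v,u=np.mgrid[0:420,0:560];return c,i,d,deproj(c,u,v,d),u,v
def line(p):
    p=np.asarray(p)[:,:2].astype(np.float32)*1000
    vx,vy,x,y=cv2.fitLine(p,cv2.DIST_HUBER,0,.01,.01).ravel()
    if vy>0: vx,vy=-vx,-vy
    r=np.abs((p-[x,y])@np.array([-vy,vx]));return np.degrees(np.arctan2(vy,vx)).round(2),np.round([x,y],1),np.median(r).round(2)
def edges(P,m,cols):
    a=[];b=[]
    for k in cols:
        q=m[:,k].nonzero()[0]
        if len(q)>3:a.append(P[q.min(),k]);b.append(P[q.max(),k])
    return a,b
E
python3 - <<'E'
from fit import *
c,i,d,P,u,v=load('w1.pkl');z=P[...,2];V=d>.1
def cross(x,y,h):  # coords along heading h and left offset
    t=np.radians(h);return np.round([x*np.cos(t)+y*np.sin(t),-x*np.sin(t)+y*np.cos(t)],1)
D=V&(u<205)&(v>150)&(v<275)
m=D&(z>.044)&(z<.056);a,b=edges(P,m,range(60,185));print('bed near/far (inside guides)',line(a),line(b))
g=D&(z>.062)&(z<.08)
for nm,gg in(('near',g&(v<175)),('far',g&(v>250))):
    a,b=edges(P,gg,range(40,150));e=b if nm=='near' else a
    if len(e)>5:print('guide',nm,len(e),line(e),np.median(P[gg][:,2]))
a,b=edges(P.transpose(1,0,2),m.T,range(170,255));print('entry edge',line(b))
t=V&(u>275)&(u<440)&(v>150)&(v<275)
w=t&(z>.083)&(z<.094);a,b=edges(P,w,range(288,405));print('tray walltop near/far',line(a),line(b))
a,b=edges(P.transpose(1,0,2),w.T,range(172,255));print('front/back',line(a),line(b))
bd=t&(z>.12)&(z<.14);q=P[bd][:,:2].astype(np.float32)*1000;r=cv2.minAreaRect(q);print('board',r,np.median(P[bd][:,2]))
st=t&(z>.04)&(z<.058);a,b=edges(P.transpose(1,0,2),st.T,range(165,255));print('stand front',line(a), np.median(P[st][:,2]))
sk=t&(u<290)&(z>.06);q=P[sk][:,:2].astype(np.float32)*1000;print('strike',cv2.minAreaRect(q),np.median(P[sk][:,2]))
cr=V&(u<80)&(v>170)&(v<260)&(z>.085);q=P[cr][:,:2].astype(np.float32)*1000;print('carriage',cv2.minAreaRect(q))
E
```

```text
bed near/far (inside guides) (np.float32(-101.37), array([ 358.9, -109.8], dtype=float32), np.float32(0.35)) (np.float32(-101.1), array([ 491.5, -150.7], dtype=float32), np.float32(0.59))
guide near 110 (np.float32(-100.94), array([ 367.6, -123.1], dtype=float32), np.float32(0.4)) 0.06954855120555359
guide far 91 (np.float32(-100.78), array([ 488.8, -162.7], dtype=float32), np.float32(0.23)) 0.06927383061734455
entry edge (np.float32(-11.19), array([453.1, -31.6], dtype=float32), np.float32(0.19))
tray walltop near/far (np.float32(-101.12), array([423.7, 150.4], dtype=float32), np.float32(0.15)) (np.float32(-101.5), array([543.3, 139.7], dtype=float32), np.float32(0.33))
front/back (np.float32(-11.55), array([463.5,  74.1], dtype=float32), np.float32(0.0)) (np.float32(-15.11), array([500.2, 218.9], dtype=float32), np.float32(2.02))
board ((498.5355529785156, 223.23236083984375), (12.52206039428711, 67.41753387451172), 78.20207977294922) 0.12710332237954786
stand front (np.float32(-11.55), array([468.9,  70. ], dtype=float32), np.float32(0.91)) 0.05568076925793802
strike ((469.9305725097656, 77.10542297363281), (15.94098949432373, 119.90308380126953), 78.95997619628906) 0.0875559548395683
carriage ((407.23175048828125, -224.23037719726562), (53.231353759765625, 50.11198806762695), 88.76145935058594)
```

```bash
python3 -m crank '[{"dp":[-0.021,0.0766,0],"delta_rot":[0,0,0],"fingers":1},{"dp":[-0.021,0.0766,0],"delta_rot":[0,0,0],"fingers":1},{"dp":[-0.021,0.0766,0],"delta_rot":[0,0,0],"fingers":1},{"dp":[-0.021,0.0766,0],"delta_rot":[0,0,0],"fingers":1},{"dp":[0,0,0.06],"delta_rot":[0,0,0],"fingers":1},{"dp":[0,0,0.06],"delta_rot":[0,0,0],"fingers":1},{"dp":[0,0,0.06],"delta_rot":[0,0,0],"fingers":1},{"dp":[0,0,0],"delta_rot":[0,0,0],"fingers":1},{"dp":[0,0,0],"delta_rot":[0,0,0],"fingers":1}]'
python3 - <<'E'
from h import *
import pickle
c=manip.camera_model('wrist');i,d=manip.snapshot('wrist');save('w2.png',i);pickle.dump((c,i,d),open('w2.pkl','wb'))
s=manip.sense();T=R.from_quat(s['tool_rot']).as_matrix();print(s['tcp_pos'],np.degrees(np.arctan2(T[1,1],T[0,1])))
E
```

```text
t: 2.4
tcp_pos: [0.4974, 0.2228, 0.2487]
tool_rot: [0.099, 0.995, -0.001, -0.002]
force: [-0.2, 0.3, -0.2]
finger_gap: 1.001
gripper_force: 0.0
[0.49888011 0.22269497 0.25038371] 78.63326514498958
```

View pics/w2.png

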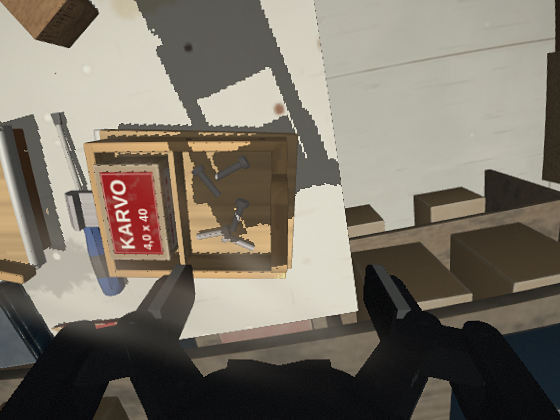

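The board at (283,205) is centred between the fingers, which are at x ≈ 190 and 367. I'll descend and grip.

```bash
python3 -m crank '[{"dp":[0,0,0.057],"delta_rot":[0,0,0],"fingers":1},{"dp":[0,0,0.057],"delta_rot":[0,0,0],"fingers":1},{"dp":[0,0,0.05],"delta_rot":[0,0,0],"fingers":1},{"dp":[0,0,0],"delta_rot":[0,0,0],"fingers":1},{"dp":[0,0,0],"delta_rot":[0,0,0],"fingers":0.2},{"dp":[0,0,0],"delta_rot":[0,0,0],"fingers":-0.2},{"dp":[0,0,0],"delta_rot":[0,0,0],"fingers":-0.5}]' 70
python3 -m crank '[{"dp":[0,0,0],"delta_rot":[0,0,0],"fingers":-0.65},{"dp":[0,0,0],"delta_rot":[0,0,0],"fingers":-0.8},{"dp":[0,0,0],"delta_rot":[0,0,0],"fingers":-1},{"dp":[0,0,0],"delta_rot":[0,0,0],"fingers":-1},{"dp":[0,0,0],"delta_rot":[0,0,0],"fingers":-1},{"dp":[0,0,0],"delta_rot":[0,0,0],"fingers":-1}]' 70
```

```text
t: 3.03
tcp_pos: [0.5009, 0.2219, 0.1704]
tool_rot: [0.1, 0.995, 0.001, 0.002]
force: [-0.1, 0.0, 0.5]
finger_gap: 0.605
gripper_force: 0.0
t: 3.53
tcp_pos: [0.4999, 0.2217, 0.169]
tool_rot: [0.1, 0.995, 0.0, 0.001]
force: [-0.9, 0.3, 6.6]
finger_gap: 0.128
gripper_force: 69.1
```

```bash
python3 -m crank '[{"dp":[-0.0006,-0.006,0],"delta_rot":[0,0,-0.0008],"fingers":-1},{"dp":[-0.0006,-0.012,0],"delta_rot":[0,0,0],"fingers":-1},{"dp":[-0.0006,-0.014,0],"delta_rot":[0,0,0],"fingers":-1},{"dp":[-0.0006,-0.014,0],"delta_rot":[0,0,0],"fingers":-1},{"dp":[0,-0.014,0],"delta_rot":[0,0,0],"fingers":-1}]'
python3 - <<'E'
from h import *
s=manip.sense();T=R.from_quat(s['tool_rot']).as_matrix();print(s['tcp_pos'],s['force'],s['ft_torque'],T.round(4).tolist(),s['finger_gap'])
E
```

```text
t: 3.95
tcp_pos: [0.4966, 0.1934, 0.1693]
tool_rot: [0.098, 0.995, 0.002, 0.003]
force: [1.7, 6.2, 5.1]
finger_gap: 0.134
gripper_force: 68.9
[0.49661518 0.19337219 0.16932731] [1.72655567 6.24028237 5.14110426] [0.35705253 0.14730677 0.02375919] [[-0.9806, 0.196, 0.0056], [0.196, 0.9806, 0.004], [-0.0047, 0.005, -1.0]] 0.1339095494359388
```

```bash
python3 -m crank '[{"dp":[0,-0.014,0],"delta_rot":[0,0,0],"fingers":-1},{"dp":[0,-0.014,0],"delta_rot":[0,0,0],"fingers":-1},{"dp":[0,-0.014,0],"delta_rot":[0,0,0],"fingers":-1},{"dp":[0,-0.014,0],"delta_rot":[0,0,0],"fingers":-1},{"dp":[0,-0.014,0],"delta_rot":[0,0,0],"fingers":-1},{"dp":[0,-0.014,0],"delta_rot":[0,0,0],"fingers":-1},{"dp":[0,-0.014,0],"delta_rot":[0,0,0],"fingers":-1},{"dp":[0,-0.012,0],"delta_rot":[0,0,0],"fingers":-1},{"dp":[0,-0.006,0],"delta_rot":[0,0,0],"fingers":-1},{"dp":[0,0,0],"delta_rot":[0,0,0],"fingers":-1}]'
python3 - <<'E'
from fit import *
c=manip.camera_model('wrist');i,d=manip.snapshot('wrist');save('w3.png',i);pickle.dump((c,i,d),open('w3.pkl','wb'))
s=manip.sense();T=R.from_quat(s['tool_rot']).as_matrix();print(s['tcp_pos'],s['force'],s['ft_torque'],T.round(4).tolist(),s['finger_gap'])
E
```

```text
t: 4.78
tcp_pos: [0.4855, 0.1355, 0.1696]
tool_rot: [0.098, 0.995, 0.001, 0.003]
force: [1.5, 4.8, 7.4]
finger_gap: 0.131
gripper_force: 69.5
[0.48546702 0.13554766 0.16956855] [1.66473609 4.42266088 7.64324384] [ 0.52409977  0.01666483 -0.04659659] [[-0.9807, 0.1954, 0.0057], [0.1954, 0.9807, 0.0018], [-0.0053, 0.0029, -1.0]] 0.1308593545691524
```

View pics/w3.png

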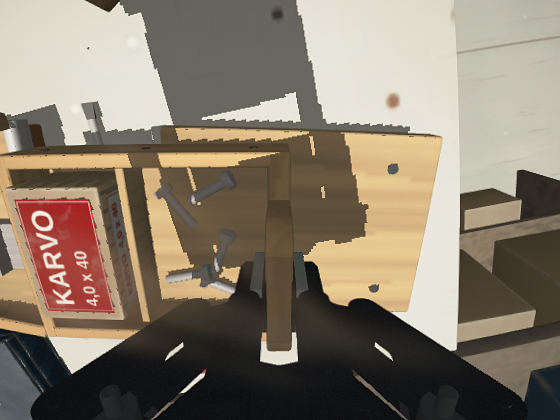

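The tray is held level by the board at (280,230) and the stand's front edge is at (155,128). I'll check the sag from depth on the wall tops.

```bash
python3 - <<'E'
from fit import *
c,i,d,P,u,v=load('w3.pkl')
h=np.radians(-101.1);S=P@np.array([np.cos(h),np.sin(h),0]);L=P@np.array([-np.sin(h),np.cos(h),0]);z=P[...,2]
m=(d>.1)&(z>.075)&(z<.1)&(v<175)&(u<285)&(L<.400)
for a in np.arange(-.22,-.04,.02):
    k=m&(abs(S-a)<.01)
    if k.sum()>5: print(round(a,2),k.sum(),np.median(z[k]).round(4),L[k].min().round(4))
b=(d>.1)&(z>.044)&(z<.057)&(u>160); print('stand z',np.median(z[b]),b.sum())
E
```

```text
-0.22 817 0.0881 0.3893
-0.2 736 0.088 0.3895
-0.18 695 0.088 0.3894
-0.16 697 0.0881 0.3895
-0.14 698 0.088 0.3892
-0.12 637 0.088 0.3894
-0.1 610 0.088 0.3892
-0.08 445 0.0878 0.3892
stand z 0.05014292963906955 32874
```

```bash
python3 -m crank '[{"dp":[0.0008,-0.01,0],"delta_rot":[0,0,0],"fingers":-1},{"dp":[0.0008,-0.012,0],"delta_rot":[0,0,0],"fingers":-1},{"dp":[0,-0.012,0],"delta_rot":[0,0,0],"fingers":-1},{"dp":[0,-0.012,0],"delta_rot":[0,0,0],"fingers":-1},{"dp":[0,-0.012,0],"delta_rot":[0,0,0],"fingers":-1},{"dp":[0,-0.012,0],"delta_rot":[0,0,0],"fingers":-1}]'
python3 -m crank '[{"dp":[0,-0.012,0],"delta_rot":[0,0,0],"fingers":-1},{"dp":[0,-0.012,0],"delta_rot":[0,0,0],"fingers":-1},{"dp":[0,-0.012,0],"delta_rot":[0,0,0],"fingers":-1},{"dp":[0,-0.012,0],"delta_rot":[0,0,0],"fingers":-1},{"dp":[0,0,0],"delta_rot":[0,0,0],"fingers":-1}]'
python3 - <<'E'
from fit import *
c=manip.camera_model('wrist');i,d=manip.snapshot('wrist');save('w4.png',i);pickle.dump((c,i,d),open('w4.pkl','wb'))
i,d=manip.snapshot('top');save('top4.png',cv2.resize(i[175:285,160:420],None,fx=3,fy=3,interpolation=2))
s=manip.sense();T=R.from_quat(s['tool_rot']).as_matrix();print(s['tcp_pos'],s['force'],s['ft_torque'],T.round(4).tolist(),s['finger_gap'])
E
```

```text
t: 5.33
tcp_pos: [0.4784, 0.1022, 0.1699]
tool_rot: [0.099, 0.995, 0.002, 0.004]
force: [1.5, 11.7, 6.5]
finger_gap: 0.13
gripper_force: 69.3
t: 5.75
tcp_pos: [0.4729, 0.0773, 0.1696]
tool_rot: [0.098, 0.995, 0.001, 0.002]
force: [1.3, 3.5, 10.7]
finger_gap: 0.128
gripper_force: 70.0
[0.47294385 0.07736719 0.16957042] [ 1.03663841  2.51118587 10.73138532] [ 0.41299885  0.14705943 -0.08722301] [[-0.9808, 0.1951, 0.005], [0.1951, 0.9808, 0.0006], [-0.0048, 0.0015, -1.0]] 0.12723303801195668
```

View pics/w4.png

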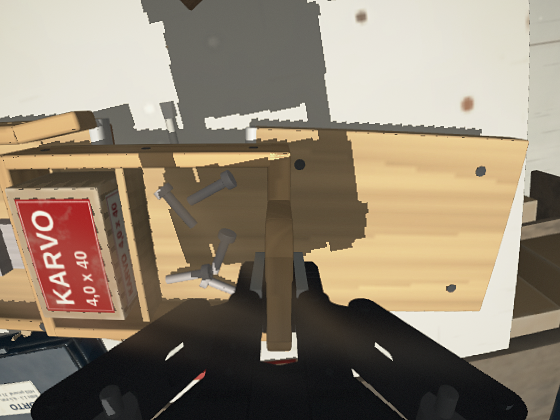

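The nose is on the dock, with the entry edge at u ≈ 100, and the tail is still on the stand. I'll ease the downward pressure and go on.

```bash
python3 -m crank '[{"dp":[0,-0.006,-0.002],"delta_rot":[0,0,0],"fingers":-1},{"dp":[0,-0.006,0],"delta_rot":[0,0,0],"fingers":-1}]'
python3 -m crank '[{"dp":[0,-0.008,0],"delta_rot":[0,0,0],"fingers":-1},{"dp":[0,-0.008,0],"delta_rot":[0,0,0],"fingers":-1}]'
python3 - <<'E'
from fit import *
c,i,d,P,u,v=load('w4.pkl')
h=np.radians(-101.1);S=P@np.array([np.cos(h),np.sin(h),0]);L=P@np.array([-np.sin(h),np.cos(h),0]);z=P[...,2]
m=(d>.1)&(z>.075)&(z<.1)&(v<175)&(u<285)&(L<.400)
for a in np.arange(-.16,.0,.04):
    k=m&(abs(S-a)<.01)
    if k.sum()>5: print(round(a,2),k.sum(),np.median(z[k]).round(4),L[k].min().round(4))
g=(d>.1)&(z>.064)&(z<.075)&(v<160)&(u<95)
for a in np.arange(-.06,.0,.01):
    k=g&(abs(S-a)<.005)
    if k.sum()>5: print('guide',round(a,2),k.sum(),L[k].max().round(4),np.percentile(L[k],95).round(4))
E
```

```text
t: 6.02
tcp_pos: [0.4709, 0.0717, 0.1696]
tool_rot: [0.098, 0.995, 0.001, 0.001]
force: [1.3, 7.3, 7.2]
finger_gap: 0.125
gripper_force: 69.6
t: 6.18
tcp_pos: [0.4694, 0.064, 0.1696]
tool_rot: [0.098, 0.995, 0.001, 0.001]
force: [1.1, 6.7, 6.4]
finger_gap: 0.135
gripper_force: 69.5
-0.16 840 0.0881 0.3882
-0.12 691 0.088 0.3882
-0.08 714 0.088 0.3881
-0.04 644 0.088 0.3881
guide -0.06 110 0.3889 0.3887
guide -0.05 423 0.3887 0.3885
guide -0.04 371 0.3886 0.3883
guide -0.03 334 0.3888 0.3886
guide -0.02 334 0.3886 0.3884
guide -0.01 284 0.3852 0.3845
```

```bash
python3 -m crank '[{"dp":[0,-0.008,-0.0014],"delta_rot":[0,0,0],"fingers":-1},{"dp":[0,-0.008,-0.001],"delta_rot":[0,0,0],"fingers":-1},{"dp":[0,-0.008,0],"delta_rot":[0,0,0],"fingers":-1},{"dp":[0,-0.008,0],"delta_rot":[0,0,0],"fingers":-1}]'
python3 -m crank '[{"dp":[0,-0.008,0],"delta_rot":[0,0,0],"fingers":-1},{"dp":[0,-0.008,0],"delta_rot":[0,0,0],"fingers":-1},{"dp":[0,-0.008,0],"delta_rot":[0,0,0],"fingers":-1},{"dp":[0,-0.008,0],"delta_rot":[0,0,0],"fingers":-1}]'
```

```text
t: 6.52
tcp_pos: [0.4651, 0.0475, 0.1699]
tool_rot: [0.098, 0.995, 0.0, -0.0]
force: [0.9, 3.1, -1.4]
finger_gap: 0.125
gripper_force: 68.6
t: 6.85
tcp_pos: [0.4621, 0.0316, 0.1699]
tool_rot: [0.098, 0.995, 0.0, -0.0]
force: [0.1, 1.1, -2.4]
finger_gap: 0.128
gripper_force: 68.2
```

```bash
python3 -m crank '[{"dp":[0,-0.008,0],"delta_rot":[0,0,0],"fingers":-1},{"dp":[0,-0.008,0],"delta_rot":[0,0,0],"fingers":-1},{"dp":[0,-0.008,0],"delta_rot":[0,0,0],"fingers":-1},{"dp":[0,-0.008,0],"delta_rot":[0,0,0],"fingers":-1},{"dp":[0,-0.008,0],"delta_rot":[0,0,0],"fingers":-1},{"dp":[0,-0.008,0],"delta_rot":[0,0,0],"fingers":-1}]'
python3 -m crank '[{"dp":[0,-0.008,0],"delta_rot":[0,0,0],"fingers":-1},{"dp":[0,-0.008,0],"delta_rot":[0,0,0],"fingers":-1},{"dp":[0,-0.008,0],"delta_rot":[0,0,0],"fingers":-1},{"dp":[0,0,0],"delta_rot":[0,0,0],"fingers":-1}]'
python3 - <<'E'
from fit import *
s=manip.sense();T=R.from_quat(s['tool_rot']).as_matrix();print(s['tcp_pos'],s['force'],s['ft_torque'],T.round(4).tolist())
i,d=manip.snapshot('scene');save('s5.png',cv2.resize(i[150:370,200:430],None,fx=2.6,fy=2.6,interpolation=2))
E
```

```text
t: 7.35
tcp_pos: [0.4574, 0.0081, 0.17]
tool_rot: [0.097, 0.995, -0.0, -0.0]
force: [0.1, 1.8, -4.0]
finger_gap: 0.131
gripper_force: 68.1
t: 7.68
tcp_pos: [0.455, -0.0041, 0.1699]
tool_rot: [0.098, 0.995, -0.0, -0.0]
force: [-0.4, 0.2, -5.6]
finger_gap: 0.128
gripper_force: 68.1
[ 0.45504084 -0.00406257  0.16992429] [-0.43911985  0.18115246 -5.56874102] [ 0.41663903 -0.20873426 -0.01576973] [[-0.9809, 0.1946, -0.0008], [0.1946, 0.9809, -0.0003], [0.0008, -0.0005, -1.0]]
```

View pics/s5.png

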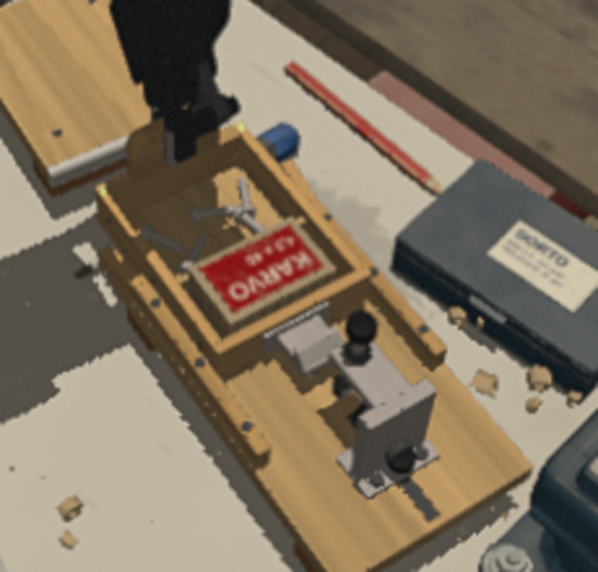

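The strike is about 10–20 mm short of the catch roller, and the screwdriver and pencil have not moved. I'll ease down slightly and start feeling for the catch.

```bash
python3 -m crank '[{"dp":[0,-0.004,0.001],"delta_rot":[0,0,0],"fingers":-1},{"dp":[0,-0.004,0.001],"delta_rot":[0,0,0],"fingers":-1},{"dp":[0,-0.004,0],"delta_rot":[0,0,0],"fingers":-1}]'
python3 -m crank '[{"dp":[0,-0.004,0],"delta_rot":[0,0,0],"fingers":-1},{"dp":[0,-0.004,0],"delta_rot":[0,0,0],"fingers":-1}]'
for k in 1; do python3 -m crank '[{"dp":[0,-0.004,0],"delta_rot":[0,0,0],"fingers":-1},{"dp":[0,-0.004,0],"delta_rot":[0,0,0],"fingers":-1}]'; done
```

```text
t: 7.98
tcp_pos: [0.4546, -0.0087, 0.1698]
tool_rot: [0.098, 0.995, 0.0, 0.001]
force: [1.0, 4.0, 1.5]
finger_gap: 0.128
gripper_force: 69.4
t: 8.15
tcp_pos: [0.4539, -0.0128, 0.1697]
tool_rot: [0.098, 0.995, 0.0, 0.001]
force: [1.4, 5.6, 3.0]
finger_gap: 0.128
gripper_force: 69.6
t: 8.32
tcp_pos: [0.4531, -0.0168, 0.1697]
tool_rot: [0.098, 0.995, 0.0, 0.001]
force: [0.4, 5.2, 3.6]
finger_gap: 0.128
gripper_force: 69.7
```

```bash
R() { grep -E "tcp_pos|force: \["; }
python3 -m crank '[{"dp":[0,-0.003,0],"delta_rot":[0,0,0],"fingers":-1},{"dp":[0,-0.003,0],"delta_rot":[0,0,0],"fingers":-1}]' | R
python3 -m crank '[{"dp":[0,-0.003,0],"delta_rot":[0,0,0],"fingers":-1},{"dp":[0,-0.003,0],"delta_rot":[0,0,0],"fingers":-1}]' | R
python3 -m crank '[{"dp":[0,-0.003,0],"delta_rot":[0,0,0],"fingers":-1},{"dp":[0,-0.003,0],"delta_rot":[0,0,0],"fingers":-1}]' | R
python3 -m crank '[{"dp":[0,-0.003,0],"delta_rot":[0,0,0],"fingers":-1},{"dp":[0,-0.003,0],"delta_rot":[0,0,0],"fingers":-1}]' | R
```

```text
tcp_pos: [0.4526, -0.0198, 0.1697]
force: [0.5, 5.3, 3.4]
tcp_pos: [0.4519, -0.0227, 0.1697]
force: [1.5, 4.9, 4.4]
tcp_pos: [0.4514, -0.0257, 0.1697]
force: [0.8, 5.5, 3.1]
tcp_pos: [0.4507, -0.0286, 0.1696]
force: [1.0, 4.9, 3.7]
```

```bash
R() { grep -E "tcp_pos|force: \["; }
python3 -m crank '[{"dp":[0,-0.003,0],"delta_rot":[0,0,0],"fingers":-1},{"dp":[0,-0.003,0],"delta_rot":[0,0,0],"fingers":-1}]' | R
python3 -m crank '[{"dp":[0,-0.003,0],"delta_rot":[0,0,0],"fingers":-1},{"dp":[0,-0.003,0],"delta_rot":[0,0,0],"fingers":-1}]' | R
python3 -m crank '[{"dp":[0,-0.003,0],"delta_rot":[0,0,0],"fingers":-1},{"dp":[0,-0.003,0],"delta_rot":[0,0,0],"fingers":-1}]' | R
python3 -m crank '[{"dp":[0,-0.003,0],"delta_rot":[0,0,0],"fingers":-1},{"dp":[0,-0.003,0],"delta_rot":[0,0,0],"fingers":-1}]' | R
```

```text
tcp_pos: [0.4502, -0.0311, 0.1696]
force: [2.5, 8.5, 3.4]
tcp_pos: [0.4496, -0.0339, 0.1696]
force: [2.0, 9.0, 3.1]
tcp_pos: [0.4489, -0.0369, 0.1696]
force: [2.1, 6.8, 3.9]
tcp_pos: [0.4483, -0.04, 0.1696]
force: [2.1, 6.8, 3.6]
```

```bash
R() { grep -E "tcp_pos|force: \["; }
python3 -m crank '[{"dp":[0,-0.002,0],"delta_rot":[0,0,0],"fingers":-1},{"dp":[0,-0.002,0],"delta_rot":[0,0,0],"fingers":-1}]' | R
python3 -m crank '[{"dp":[0,-0.002,0],"delta_rot":[0,0,0],"fingers":-1}]' | R
python3 -m crank '[{"dp":[0,-0.002,0],"delta_rot":[0,0,0],"fingers":-1}]' | R
python3 -m crank '[{"dp":[0,-0.002,0],"delta_rot":[0,0,0],"fingers":-1}]' | R
```

```text
tcp_pos: [0.448, -0.0421, 0.1696]
force: [1.1, 5.6, 3.1]
tcp_pos: [0.4478, -0.0429, 0.1696]
force: [2.6, 8.9, 2.9]
tcp_pos: [0.4476, -0.0437, 0.1696]
force: [2.2, 8.9, 2.3]
tcp_pos: [0.4473, -0.0445, 0.1695]
force: [2.7, 9.5, 0.5]
```

```bash
R() { grep -E "tcp_pos|force: \["; }
python3 -m crank '[{"dp":[0,-0.002,0],"delta_rot":[0,0,0],"fingers":-1}]' | R
python3 -m crank '[{"dp":[0,-0.002,0],"delta_rot":[0,0,0],"fingers":-1}]' | R
python3 -m crank '[{"dp":[0,-0.002,0],"delta_rot":[0,0,0],"fingers":-1}]' | R
python3 -m crank '[{"dp":[0,-0.002,0],"delta_rot":[0,0,0],"fingers":-1}]' | R
```

```text
tcp_pos: [0.4471, -0.0453, 0.1694]
force: [3.8, 10.9, 1.7]
tcp_pos: [0.4469, -0.0461, 0.1694]
force: [2.8, 11.6, 2.1]
tcp_pos: [0.4467, -0.0471, 0.1694]
force: [2.0, 10.8, 1.5]
tcp_pos: [0.4464, -0.0478, 0.1694]
force: [4.6, 15.2, 2.9]
```

```bash
R() { grep -E "tcp_pos|force: \["; }
python3 -m crank '[{"dp":[0,-0.002,0],"delta_rot":[0,0,0],"fingers":-1}]' | R
python3 -m crank '[{"dp":[0,-0.0016,0],"delta_rot":[0,0,0],"fingers":-1},{"dp":[0,0,0],"delta_rot":[0,0,0],"fingers":-1}]' | R
python3 - <<'E'
from fit import *
i,d=manip.snapshot('scene');save('s6.png',cv2.resize(i[220:370,260:430],None,fx=4,fy=4,interpolation=2))
E
```

```text
tcp_pos: [0.4462, -0.0485, 0.1694]
force: [4.4, 16.8, 1.9]
tcp_pos: [0.446, -0.0491, 0.1694]
force: [3.9, 15.4, 2.0]
```

View pics/s6.png

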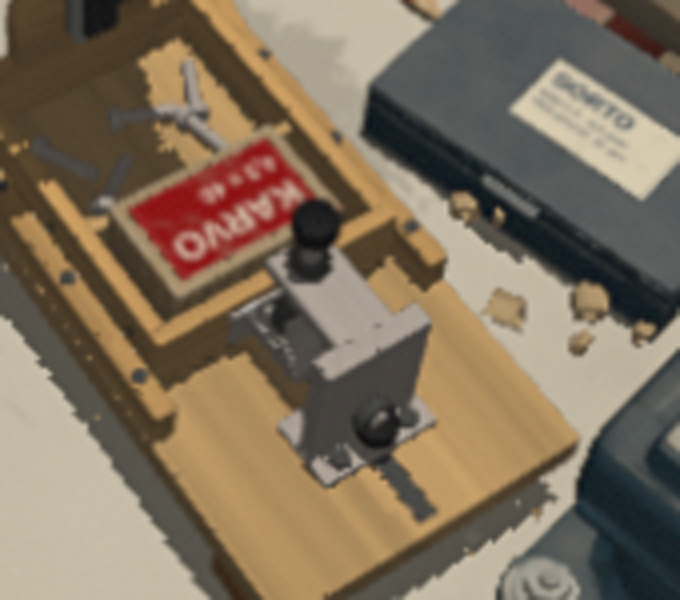

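The strike is under the catch at about (285,310), and the box is still in the tray. I'll back off in small steps to confirm that the catch holds.

```bash
R() { grep -E "tcp_pos|force: \["; }
python3 -m crank '[{"dp":[0,0.003,0],"delta_rot":[0,0,0],"fingers":-1},{"dp":[0,0,0],"delta_rot":[0,0,0],"fingers":-1}]' | R
python3 -m crank '[{"dp":[0,0.003,0],"delta_rot":[0,0,0],"fingers":-1},{"dp":[0,0,0],"delta_rot":[0,0,0],"fingers":-1}]' | R
python3 -m crank '[{"dp":[0,0.003,0],"delta_rot":[0,0,0],"fingers":-1},{"dp":[0,0,0],"delta_rot":[0,0,0],"fingers":-1}]' | R
```

```text
tcp_pos: [0.4464, -0.0482, 0.1693]
force: [3.2, 10.8, 1.6]
tcp_pos: [0.4466, -0.0473, 0.1693]
force: [2.2, 7.9, 0.8]
tcp_pos: [0.4468, -0.0469, 0.1692]
force: [0.5, 2.2, -0.9]
```

The force fell from 8 N to 2 N while the tray barely moved, so the catch is holding. I'll release.

```bash

python3 -m crank '[{"dp":[0,0.001,0],"delta_rot":[0,0,0],"fingers":-1},{"dp":[0,0,0],"delta_rot":[0,0,0],"fingers":-0.7},{"dp":[0,0,0],"delta_rot":[0,0,0],"fingers":-0.4},{"dp":[0,0,0],"delta_rot":[0,0,0],"fingers":0},{"dp":[0,0,0],"delta_rot":[0,0,0],"fingers":0.4},{"dp":[0,0,0],"delta_rot":[0,0,0],"fingers":0.8},{"dp":[0,0,0],"delta_rot":[0,0,0],"fingers":0.8}]' 20
python3 -m crank '[{"dp":[0,0,-0.02],"delta_rot":[0,0,0],"fingers":0.8},{"dp":[0,0,-0.04],"delta_rot":[0,0,0],"fingers":0.8},{"dp":[0,0,-0.05],"delta_rot":[0,0,0],"fingers":0.8},{"dp":[0,0,-0.05],"delta_rot":[0,0,0],"fingers":0.8},{"dp":[0,0,-0.05],"delta_rot":[0,0,0],"fingers":0.8},{"dp":[0,0,-0.05],"delta_rot":[0,0,0],"fingers":0.8},{"dp":[0,0,-0.04],"delta_rot":[0,0,0],"fingers":0.8},{"dp":[0,0,0],"delta_rot":[0,0,0],"fingers":0.8},{"dp":[0,0,0],"delta_rot":[0,0,0],"fingers":0.8}]'
python3 - <<'E'
from fit import *
c=manip.camera_model('wrist');i,d=manip.snapshot('wrist');pickle.dump((c,i,d),open('w7.pkl','wb'))
c,I,d,P,u,v=load('w7.pkl');h=np.radians(-101.1);S=P@np.array([np.cos(h),np.sin(h),0])
z=P[...,2];k=(d>.1)&(z>.12)&(z<.135)&(abs(P[...,0]-.446)<.045)&(abs(P[...,1]+.047)<.03)
print('board s',np.median(S[k]),k.sum(),np.median(z[k]))
j,d2=manip.snapshot('scene');save('fin.png',np.hstack([cv2.resize(i,(400,300)),cv2.resize(j[130:370,170:490],(400,300))]))
E
```

```text
t: 11.78
tcp_pos: [0.4469, -0.0463, 0.1691]
tool_rot: [0.097, 0.995, -0.0, 0.0]
force: [-0.2, -0.7, 0.4]
finger_gap: 0.855
gripper_force: 0.0
t: 12.53
tcp_pos: [0.4471, -0.0463, 0.3199]
tool_rot: [0.097, 0.995, -0.0, 0.001]
force: [0.2, 0.3, -0.0]
finger_gap: 0.897
gripper_force: 0.0
board s -0.04122725140476052 910 0.12766588133105014
```

View pics/fin.png

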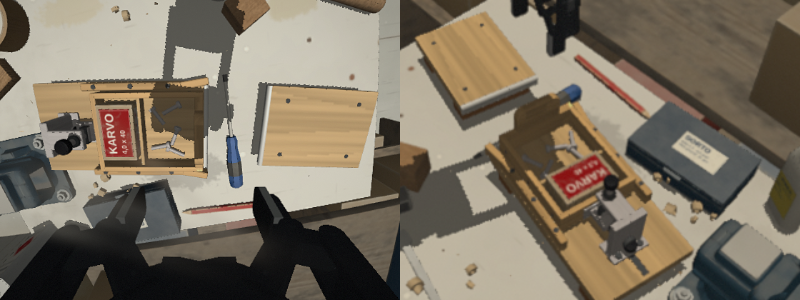

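The tray is seated in the dock with its board where it was released, so the catch holds. The box is in the tray, and the screwdriver and pencil have not moved.

```bash
python3 -c "
from station import manip
print(manip.sign_off())"
```

```text
the job is handed in; nothing more can be done
None
```

The tray is in the dock and held by the roller catch: a light back-off before I let go showed the catch holding, and the tray had not moved after release. The buffer was pressed in about 7 mm at most, the box is still in the tray, the screwdriver and pencil were not disturbed, and the job was handed in at about 13 s.

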